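# Press a tub's snap lid shut round its rim

## Task

The lid has been laid on the white filling tub but its rim still stands proud. Press the rim down from above with the fingertips, section by section all the way round, until all four sections have clicked fully home, then take the fingers away. Only press: do not lift, tip or shove the tub, and leave the loaf, the flour dredger and the scraper where they are.

Things in the scene. Friction and masses are not known exactly. Their poses are not given: they have to be found in the camera images.
- tub: Loose white plastic pail, full, about 1.9 to 3.4 kg, upright on the bench: 140 mm high to its lip, 184 mm across the foot, 214 mm over the collar (a ledge 113 to 119 mm up). A thin wire bail handle hangs down on its -x side, out to 116 mm from the axis. Origin: centre of the underside, z up. Its lid lies on it (see lid_panel).
- lid_panel (a point): Centre of the lid's flat middle panel, on the tub's axis, 140 mm above its origin. Panel (84 mm radius) and the thin wall round it (87 mm radius, top at 146 mm) are fixed: pressing them does nothing. Outside lies the lid's white rim, a ring from 88 to 106 mm radius cut by four slits into sections a, b, c, d of 87 degrees, centred on the tub's +x, +y, -x, -y axes.
- pad_a (a point): Top centre of the thumb pad (11 mm radially, 36 mm along the rim, 1.5 mm proud of it) in the middle of rim section a, 97 mm from the tub's axis on its +x side; it goes down with the section. Height above the tub's origin: 155.5 mm with the section raised, 147.5 mm with it clicked shut. The rim top beside the pad is 1.5 mm lower.
- pad_b (a point): The same for section b, on the tub's +y side.
- pad_c (a point): The same for section c, on the tub's -x side.
- pad_d (a point): The same for section d, on the tub's -y side.
- rim_a (a joint): How far rim section a is pressed straight down, in m: 0 raised, 0.008 clicked shut. It resists with 4 N at first, up to about 10 N after 1 to 2 mm, then less; past 5 mm it snaps down by itself to a firm stop and stays. Let go before 4 mm, it springs up. Press anywhere along it. Sections b and d may be shut at the start, a and c are not; pressing a shut one again does no harm.
- rim_b (a joint): The same for section b.
- rim_c (a joint): The same for section c.
- rim_d (a joint): The same for section d.
- loaf: Bystander: round brown cob loaf, 160 mm across and 80 mm high, loose. Origin at the centre of its underside.
- dredger: Bystander: upright aluminium flour dredger, 74 mm across and 101 mm high, loose. Origin at the centre of its underside.
- scraper: Bystander: bench scraper lying flat, loose: a wooden handle 150 mm long, 26 mm wide and 24 mm high along its own y, with a steel blade that reaches 92 mm to +x. Origin under the middle of the handle.

How it is judged:
By the outcome, as a careful person would: the job done as asked, in the order asked, and still so for the second after the job is handed in, with the robot touching nothing.
It also fails if it takes over 48 s, if anything falls off the work surface, if the arm or the gripper's body presses on something with over 40 N, if the wrist force passes 120 N, or if a joint passes its speed limit or range.

## Robot

A 6-joint arm with a two-finger parallel gripper is mounted at the origin on the work surface. World frame = base frame: x ahead of the robot, y to its left, z up, the work surface at z = 0. Lengths are in m, angles in rad, forces in N, time in s.
With the tool pointing down it reaches from about 0.35 to 0.775 m from the base axis. Payload 5.5 kg.
Tool frame: the origin (TCP) lies at the very end of the fingers, on their centre line; the grasp point (between the pads) lies env.grasp_offset behind it (env.grasp_offset is the distance from the TCP to the grasp point, in m); x points along the fingers, y is the direction in which the jaws open and shut, and the axes are right-handed (so a half turn about x gives the same grasp; the last joint's range is limited). The gripper opens to 85 mm and grips with 20 to 120 N. Pads are 22 mm wide; open, the fingers measure 114 mm over their backs; the gripper's body (76 mm by 85 mm) begins 54 mm behind the grasp point. The pads swing forward as they close: fully open they stand 13 mm farther back than shut.
Start: joints at [-1.403, 0.313, 0.046, 1.304, 0, 1.431], TCP at [0.174, -0.548, 0.231] pointing down, gripper open.
Joint ranges: [-2.76, 2.76], [-0.86, 1.69], [-1.03, 1.26], [-2.2, 2.34], [-1.47, 1.5], [-3.14, 3.14]. Speed limits (rad/s): [2.57, 2.57, 3.14, 3.14, 3.14, 3.14].

## Interface

Orientations are given as a unit quaternion [w, x, y, z].
In Python, from workcell import get_state, viewer, job, env gives the robot as it stands.
- The arm moves only by the tool send_rows, never from a script. Its argument "plan" is a list of rows, each a list of 6 numbers: the shift along the tool's x, y, z in mm, then the turn, a rotation vector about the tool's x, y, z in degrees. A call has exactly 10 rows; each row is the pose to reach, as a shift and turn from the pose commanded when the call began, along the tool's axes at that moment; what a row does not reach only later rows make up. A row lasts 1/8 s, in which the tool goes at most 62.5 mm and 10.7 degrees, less where a joint would pass 70% of its speed; a pose out of reach is approached as far as the arm can. A call with a gripper value outside its range is refused whole. "claw" is the finger opening in mm, from 0 to 85.4, set as the call begins (left out, the last holds). The fingers move at their own pace and stop on an object; "newtons" is the grip in N (left out, the last holds). Time passes only in rows, so rows that repeat a pose let the fingers close, or fill a call up. It gives the time, the measured TCP pose, the force and the opening at its end, in the units of the state.
- get_state(): the state, without advancing time (a new reading comes with each control period).
- viewer.read_camera(name): name is "scene" or "top" or "wrist"; returns a dict with "frame" (384x512x3 uint8, blue, green, red), "mtx" (3x3 intrinsics, pixels), "rvec" (rotation vector, rad) and "tvec" (3), from world to camera coordinates, as OpenCV has them. Camera axes: x right, y down, z forward; pixel columns grow to the right and rows downward; lengths in m; the calibration is good to about 2 mm. A picture is of the moment at which its call begins. There is no depth.
- job.hand_in(): hands the job in, once; it reports no verdict.
The state is a dict: "clock": time; "joint_pos": joint angles; "qvel": joint speeds; "tau": joint torques, N m; "tcp_pos": TCP position; "orientation": TCP orientation; "wrist_force": force on the tool from outside, world axes, zero at the start; "ft_torque": the same for the moment, N m; "finger_gap": finger opening in m.
Only numpy, scipy, OpenCV 4.12 (cv2) and the standard library are available. Lean on these libraries where they do the work, as an engineer would, in place of code of your own. Each camera call takes 0.05 s, during which the arm holds its last target.

## Working session

There is one attempt and no reset: what is moved stays moved. The work goes in short steps, Python scripts to look and compute and a tool call to move; the robot and the scene stay as the last step left them, time stands still between calls to the robot, and variables do not carry over. Pictures are saved under pics/ and viewed, and the job is handed in when it is done.

Besides the shell and the picture viewer there is one more tool, called after "Call:" by a JSON object that holds its "name" and its "arguments". send_rows: Moves the arm, as the interface text tells. Its arguments: {"type":"object","properties":{"plan":{"type":"array"},"claw":{"type":"number"},"newtons":{"type":"number"}},"required":["plan"]}

```bash
mkdir -p pics; ls; cat > h.py <<'E'
import numpy as np,cv2
from workcell import get_state,viewer,job,env
def shot(n,f):
    c=viewer.read_camera(n); cv2.imwrite('pics/'+f,c['frame']); np.savez('pics/'+f+'.npz',**{k:np.array(v) for k,v in c.items()}); return c
def ray(c,u,v,z):
    R,_=cv2.Rodrigues(np.array(c['rvec'],float)); t=np.array(c['tvec'],float).ravel()
    p=cv2.undistortPoints(np.array([[[u,v]]],float),np.array(c['mtx'],float),None)[0,0]
    d=R.T@np.array([p[0],p[1],1]); o=-R.T@t
    return o+d*(z-o[2])/d[2]
def proj(c,P):
    return cv2.projectPoints(np.array(P,float).reshape(-1,1,3),np.array(c['rvec'],float),np.array(c['tvec'],float),np.array(c['mtx'],float),None)[0].reshape(-1,2)
E
python3 - <<'E'
from h import *
for n in ['scene','top','wrist']: c=shot(n,n+'0.png')
s=get_state(); print(s, env.grasp_offset)
E
```

```text
pics
{'clock': 0.15, 'joint_pos': array([-1.40259205e+00,  3.13864296e-01,  4.52434918e-02,  1.30357068e+00,
        2.12594394e-05,  1.43119463e+00]), 'qvel': array([ 0.00118145, -0.00134803,  0.00368776, -0.00021318, -0.00104843,
       -0.00244488]), 'tau': array([ 2.37882297e-03, -4.81065953e+01,  2.98815322e+01,  1.39808119e-02,
       -6.63998503e-05, -2.99294712e-06]), 'tcp_pos': array([ 0.17414083, -0.54761108,  0.23059444]), 'orientation': array([ 0.10790339,  0.69874928,  0.10889003, -0.69874836]), 'wrist_force': array([ 0.38083903, -0.74195809,  0.42212071]), 'ft_torque': array([-0.02199313,  0.01459617,  0.06317578]), 'finger_gap': 0.08512398742237634} 0.0187
```

View pics/scene0.png

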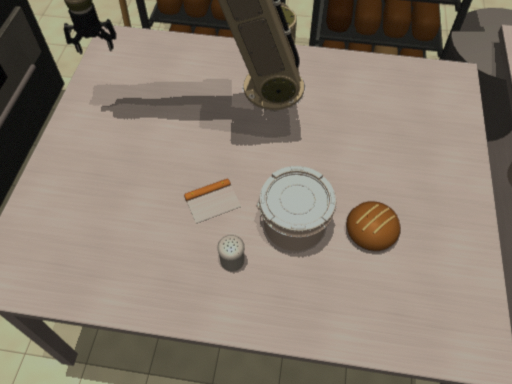

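View pics/top0.png

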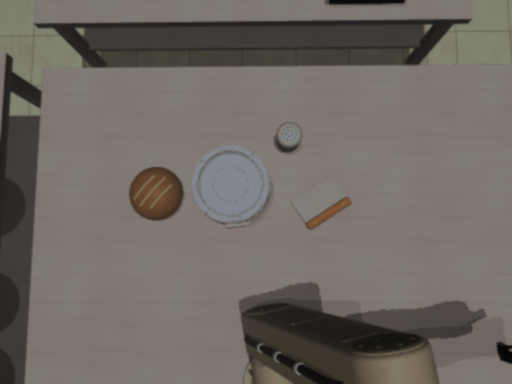

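View pics/wrist0.png

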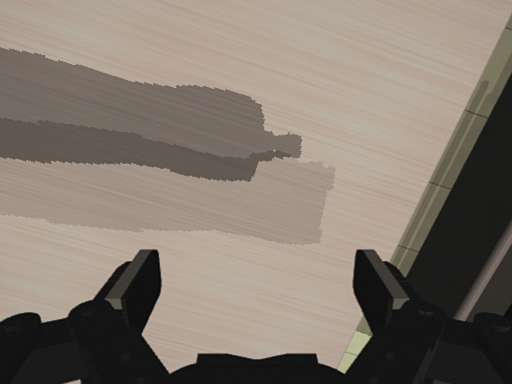

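Both fixed views show the tub: its lid is at top (231,186) and scene (297,200), with the loaf, dredger and scraper around it. Next I'll zoom in and fit the rim.

```bash
python3 - <<'E'
from h import *
for n,(x,y) in dict(top=(180,135),scene=(245,150)).items():
    im=cv2.imread(f'pics/{n}0.png')[y:y+105,x:x+105]; im=cv2.resize(im,None,fx=5.5,fy=5.5,interpolation=cv2.INTER_CUBIC); 
    im=cv2.convertScaleAbs(im,alpha=1.1); cv2.imwrite(f'pics/{n}0z.png',im)
c=np.load('pics/top0.png.npz'); f=c['frame']; hsv=cv2.cvtColor(f,cv2.COLOR_BGR2HSV)
# white/bluish mask
b=f[...,0].astype(int); r=f[...,2].astype(int)
m=((b-r)>-4).astype(np.uint8)*255; m[:, :185]=0;m[:,280:]=0;m[:140]=0;m[235:]=0
cv2.imwrite('pics/m.png',cv2.resize(m[135:240,180:285],None,fx=5,fy=5))
cs,_=cv2.findContours(m,cv2.RETR_EXTERNAL,cv2.CHAIN_APPROX_NONE); k=max(cs,key=cv2.contourArea)
print(cv2.fitEllipse(cv2.convexHull(k)),cv2.boundingRect(k))
P=np.array([ray(c,*p[0],0.15)[:2] for p in k]); 
print(cv2.minEnclosingCircle(P.astype(np.float32)))
R,_=cv2.Rodrigues(c['rvec']); print(-R.T@c['tvec'].ravel())
E
```

```text
((229.91969299316406, 183.41065979003906), (77.62030029296875, 77.87798309326172), 56.9896125793457) (191, 145, 78, 78)
((0.5605425834655762, 0.1395827680826187), 0.10697571188211441)
[0.40503196 0.04077598 1.35154616]
```

View pics/top0z.png

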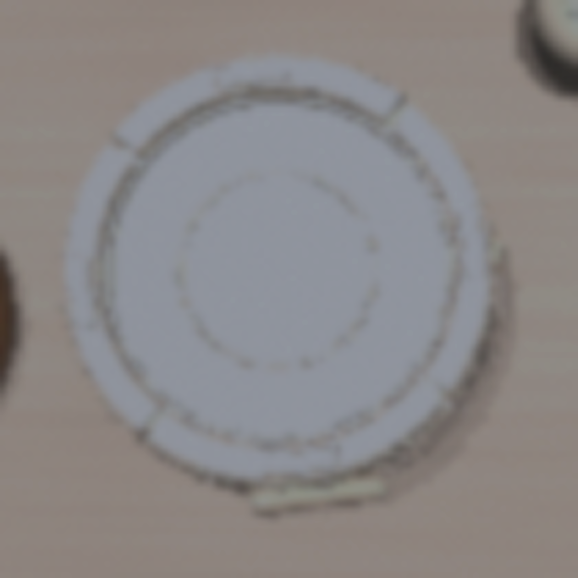

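View pics/m.png

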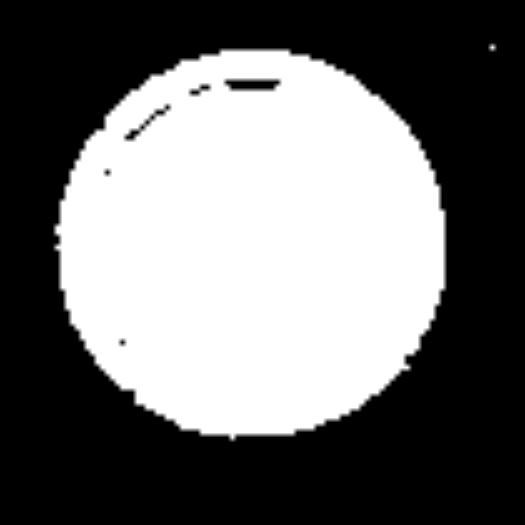

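View pics/scene0z.png

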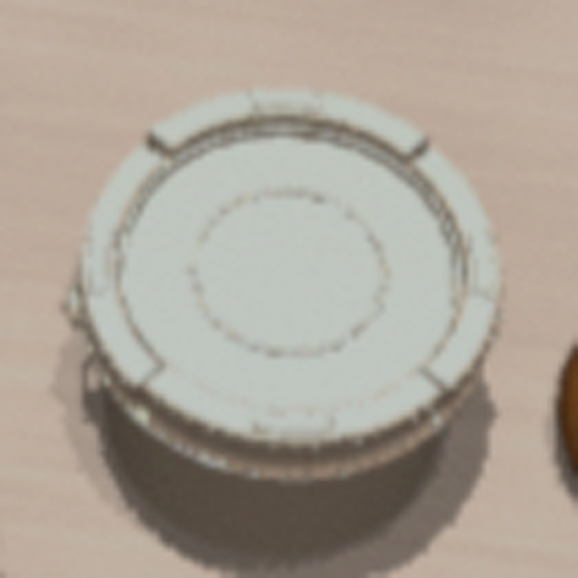

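```bash
cat >> h.py <<'E'
from scipy.spatial.transform import Rotation as Ro
def Rt(s=None):
    q=(s or get_state())['orientation']; return Ro.from_quat([q[1],q[2],q[3],q[0]])
E
python3 - <<'E'
from h import *
t=np.load('pics/top0.png.npz'); s=np.load('pics/scene0.png.npz')
def fit(P):
    A=np.c_[2*P,np.ones(len(P))]; x=np.linalg.lstsq(A,(P**2).sum(1),rcond=None)[0]; return x[:2],np.sqrt(x[2]+x[:2]@x[:2])
# inner embossed/panel wall circle? outer rim
f=t['frame'];b=f[...,0].astype(int);r=f[...,2].astype(int)
m=((b-r)>-4).astype(np.uint8);m[:, :185]=0;m[:,280:]=0;m[:140]=0;m[235:]=0
k=max(cv2.findContours(m,0,1)[0],key=cv2.contourArea)
for z in (.146,.154):
    P=np.array([ray(t,*p[0],z)[:2] for p in k]); print(z,fit(P))
ctr=fit(P)[0]
for nm,c,x0,y0,pts in (('top',t,180,135,[(130,148),(398,105),(445,393),(150,425)]),('scene',s,245,150,[(152,145),(425,148),(440,383),(147,383)])):
    Q=np.array([ray(c,x0+u/5.5-.5,y0+v/5.5-.5,.150)[:2] for u,v in pts]); print(nm,Q)
    for q in Q: d=q-ctr; print(np.degrees(np.arctan2(d[1],d[0])),np.hypot(*d))
    # diagonal intersection
print('bail',ray(t,180+317/5.5,135+495/5.5,.11)-np.r_[ctr,0], ray(s,245+80/5.5,150+300/5.5,.11)-np.r_[ctr,0])
# scene rim top outline points (ellipse edge) at z .154
Q=np.array([ray(s,245+u/5.5-.5,150+v/5.5-.5,.154)[:2] for u,v in [(290,88),(82,265),(500,275),(290,440),(410,125),(160,130)]]); print(Q,fit(Q))
print(Rt().as_matrix(), )
E
```

```text
0.146 (array([0.56144334, 0.14099452]), np.float64(0.10452437993388855))
0.154 (array([0.56040539, 0.14032947]), np.float64(0.10383075652551951))
top [[0.62003175 0.21392403]
 [0.64110557 0.08146332]
 [0.49853115 0.05829879]
 [0.48305716 0.20211461]]
50.98558905419367 0.09471780292469222
-36.10860809814799 0.09988864944954921
-127.02658258253842 0.10274947873992049
141.3824244862585 0.09899572190576554
scene [[0.50254418 0.06128235]
 [0.48263213 0.20111953]
 [0.62182267 0.22004461]
 [0.64384295 0.0785231 ]]
-126.20352609041083 0.09796105421276308
141.98768665017076 0.09871226933013318
52.387207013138564 0.10063093838386812
-36.529199068056066 0.10383570486314572
bail [-0.11129738 -0.0186607   0.11      ] [ 0.01802153 -0.10350519  0.11      ]
[[0.45806139 0.12789244]
 [0.5835841  0.03710222]
 [0.55727822 0.24444453]
 [0.66693027 0.15105978]
 [0.47214371 0.19202521]
 [0.49530594 0.06435628]] (array([0.56316323, 0.14063086]), np.float64(0.1043874831632923))
[[-2.12606565e-04  3.02968294e-01 -9.53000613e-01]
 [ 1.37902397e-03 -9.52999639e-01 -3.02968292e-01]
 [-9.99999027e-01 -1.37862373e-03 -2.15186557e-04]]
```

The two views agree: tub centre about (0.562, 0.140), yaw about 7.6°. I'll head over pad d with the fingers shut.

Call:
{"name": "send_rows", "arguments": {"plan": [[0, -20, -25, -4, 0, 0], [0, -48, -60, -9, 0, 0], [0, -78, -98, -15, 0, 0], [0, -108, -136, -21, 0, 0], [0, -138, -174, -27, 0, 0], [0, -168, -212, -33, 0, 0], [0, -198, -250, -39, 0, 0], [0, -228, -288, -45, 0, 0], [0, -252, -320, -50, 0, 0], [0, -270, -342, -54, 0, 0]], "claw": 0}}

```text
clock: 1.4
tcp_pos: [0.419, -0.1854, 0.2311]
orientation: [-0.415, -0.573, -0.415, 0.573]
wrist_force: [0.0, -0.2, -0.3]
finger_gap: -0.0006
```

```bash
cat >> h.py <<'E'
C=np.array([.562,.140]);YAW=np.radians(7.6)
def pad(n,C=C):
    a=YAW+'abcd'.index(n)*np.pi/2; return C+.097*np.array([np.cos(a),np.sin(a)])
def go(xy,z):
    s=get_state(); R=Rt(s).as_matrix(); d=np.r_[xy,z]-s['tcp_pos']; print('t',s['clock'],'tcp',s['tcp_pos'].round(4),'F',s['wrist_force'].round(1),'gap',round(s['finger_gap'],4),'yaw of y',np.degrees(np.arctan2(R[1,1],R[0,1])).round(1)); print('tool shift mm',(R.T@d*1000).round(1))
E
python3 -c "
from h import *
go(pad('d'),.22)"
```

```text
t 1.4 tcp [ 0.419  -0.1854  0.2311] F [ 0.  -0.2 -0.3] gap -0.0006 yaw of y -18.1
tool shift mm [  11.2   76.7 -266.4]
```

Call:
{"name": "send_rows", "arguments": {"plan": [[1, 9, -32, -3, 0, 0], [3, 18, -64, -6, 0, 0], [4, 28, -98, -10, 0, 0], [5, 38, -132, -13, 0, 0], [6, 48, -166, -17, 0, 0], [8, 57, -198, -20, 0, 0], [10, 66, -230, -23, 0, 0], [11, 74, -256, -26, 0, 0], [11, 77, -266, -26, 0, 0], [11, 77, -266, -26, 0, 0]]}}

```text
clock: 2.65
tcp_pos: [0.575, 0.0412, 0.2199]
orientation: [0.532, 0.465, 0.532, -0.466]
wrist_force: [0.3, -0.4, -0.2]
finger_gap: -0.0003
```

```bash
python3 -c "
from h import *
go(pad('d'),.17)
c=shot('wrist','w1.png')
for n in 'abcd': print(n,pad(n),proj(c,np.r_[pad(n),.151]))
print(proj(c,np.r_[C,.14]))
c=shot('scene','s1.png')
"
```

```text
t 2.65 tcp [0.575  0.0412 0.2199] F [ 0.3 -0.4 -0.2] gap -0.0003 yaw of y 7.6
tool shift mm [49.9  0.2 -2.6]
a [0.65814791 0.15282887] [[423.66783897  43.85536328]]
b [0.54917113 0.23614791] [[ 257.78403921 -168.65095606]]
c [0.46585209 0.12717113] [[91.31872152 43.58319278]]
d [0.57482887 0.04385209] [[257.27312624 200.52987765]]
[[257.4546186   45.82536952]]
```

View pics/w1.png

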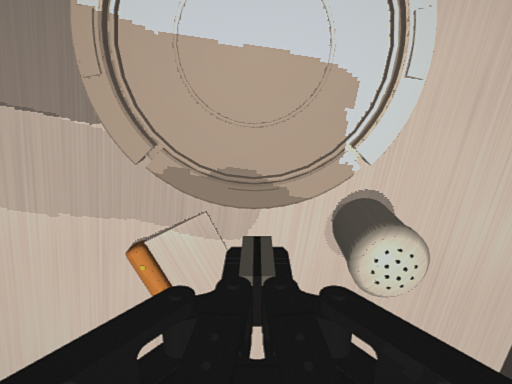

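View pics/s1.png

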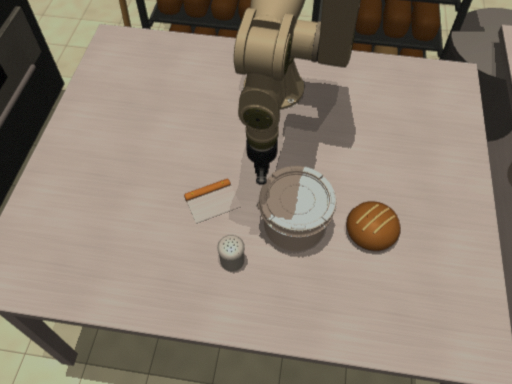

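```bash
python3 - <<'E'
from h import *
c=np.load('pics/w1.png.npz')
im=c['frame'][0:230,60:460]; cv2.imwrite('pics/w1z.png',cv2.resize(im,None,fx=2,fy=2,interpolation=cv2.INTER_CUBIC))
for nm,u,v,z in (('outer d',257,208,.146),('outer d',257,208,.154),('outer a',437,44,.154),('outer c',72,30,.154)):
    p=ray(c,u,v,z)[:2]; print(nm,z,p,np.hypot(*(p-C)))
for nm in 'ac':
  print(proj(c,np.r_[pad(nm),.1555]))
E
```

```text
outer d 0.146 [0.57561567 0.03664829] 0.10424472323256684
outer d 0.154 [0.57520802 0.03964428] 0.10122115098183479
outer a 0.154 [0.66443919 0.15326837] 0.10329490401348004
outer c 0.154 [0.45647483 0.13276488] 0.10577291296513856
[[427.44691256  42.92963595]]
[[87.57126402 42.65133767]]
```

View pics/w1z.png

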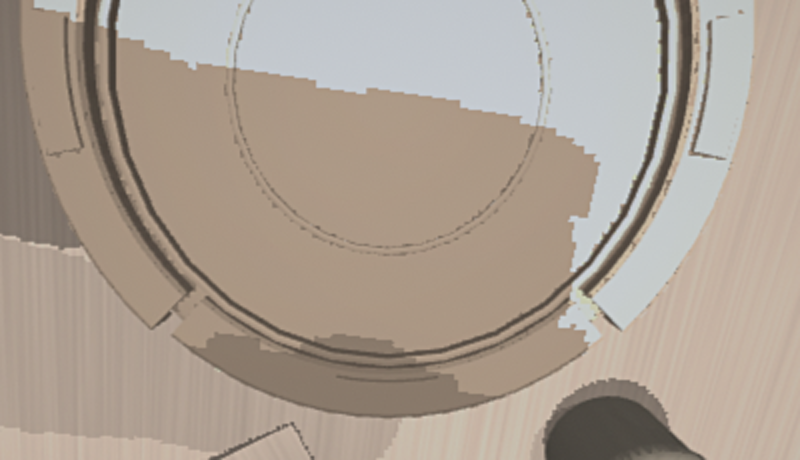

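The wrist view shows section d (bottom centre, around (257,195)) already down, while a and c stand proud. I've refined the centre to (0.561, 0.141). A light press on d will confirm it's shut and calibrate the height.

Call:
{"name": "send_rows", "arguments": {"plan": [[20, -1, -3, 0, 0, 0], [45, -1, -4, 0, 0, 0], [60, -1, -4, 0, 0, 0], [65, -1, -4, 0, 0, 0], [68, -1, -4, 0, 0, 0], [70, -1, -4, 0, 0, 0], [71, -1, -4, 0, 0, 0], [72, -1, -4, 0, 0, 0], [73, -1, -4, 0, 0, 0], [73, -1, -4, 0, 0, 0]]}}

```text
clock: 4.0
tcp_pos: [0.5738, 0.045, 0.1475]
orientation: [0.532, 0.466, 0.532, -0.466]
wrist_force: [0.4, 0.2, 1.4]
finger_gap: 0.0002
```

```bash
sed -i 's/^C=.*;YAW/C=np.array([.561,.141]);YAW/' h.py; python3 -c "
from h import *
go(pad('d'),.145)
"
```

```text
t 4.0 tcp [0.5738 0.045  0.1475] F [0.4 0.2 1.4] gap 0.0002 yaw of y 7.6
tool shift mm [ 2.5 -0.   0.1]
```

Call:
{"name": "send_rows", "arguments": {"plan": [[1, 0, 0, 0, 0, 0], [1, 0, 0, 0, 0, 0], [2, 0, 0, 0, 0, 0], [2, 0, 0, 0, 0, 0], [2.5, 0, 0, 0, 0, 0], [2.5, 0, 0, 0, 0, 0], [3, 0, 0, 0, 0, 0], [3, 0, 0, 0, 0, 0], [3, 0, 0, 0, 0, 0], [3, 0, 0, 0, 0, 0]]}}

```text
clock: 5.25
tcp_pos: [0.5741, 0.0448, 0.1472]
orientation: [0.533, 0.466, 0.531, -0.465]
wrist_force: [-5.2, 0.4, 16.3]
finger_gap: -0.0001
```

Call:
{"name": "send_rows", "arguments": {"plan": [[-10, 0, 0, 0, 0, 0], [-36, 0, 0, 0, 0, 0], [-36, 20, -20, 0, 0, 0], [-36, 45, -45, 0, 0, 0], [-36, 70, -70, 0, 0, 0], [-36, 90, -90, 0, 0, 0], [-36, 97, -97, 0, 0, 0], [-28, 97, -97, 0, 0, 0], [-18, 97, -97, 0, 0, 0], [-15, 97, -97, 0, 0, 0]]}}

```text
clock: 6.5
tcp_pos: [0.6558, 0.153, 0.158]
orientation: [0.531, 0.465, 0.532, -0.467]
wrist_force: [0.1, 0.4, 0.1]
finger_gap: 0.0002
```

```bash
python3 -c "
from h import *
go(pad('a'),.144)
c=shot('scene','s2.png'); im=c['frame'][130:250,220:400]; cv2.imwrite('pics/s2z.png',cv2.resize(im,None,fx=4,fy=4,interpolation=cv2.INTER_CUBIC))
"
```

```text
t 6.5 tcp [0.6558 0.153  0.158 ] F [0.1 0.4 0.1] gap 0.0002 yaw of y 7.6
tool shift mm [14.   1.5 -0.7]
```

View pics/s2z.png

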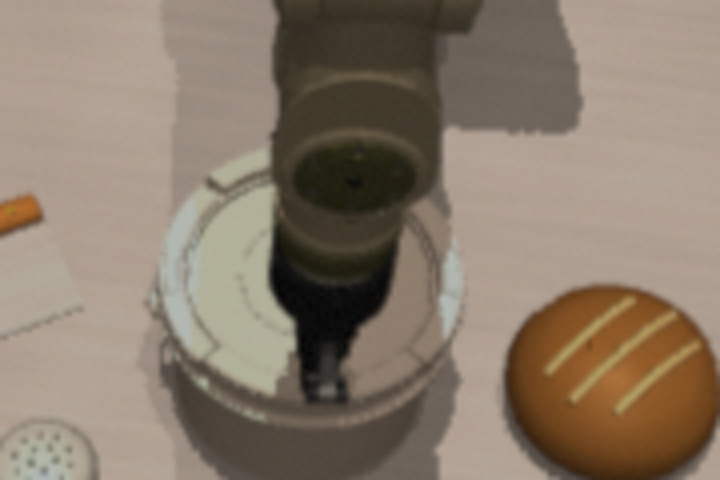

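The scene view shows the fingertips just over pad a on the near (+x) side of the rim. Now I'll press.

Call:
{"name": "send_rows", "arguments": {"plan": [[2, 1, -0.5, 0, 0, 0], [4, 1.5, -0.5, 0, 0, 0], [6, 1.5, -0.5, 0, 0, 0], [7.5, 1.5, -0.5, 0, 0, 0], [9, 1.5, -0.5, 0, 0, 0], [10.5, 1.5, -0.5, 0, 0, 0], [12, 1.5, -0.5, 0, 0, 0], [13.5, 1.5, -0.5, 0, 0, 0], [14, 1.5, -0.5, 0, 0, 0], [14, 1.5, -0.5, 0, 0, 0]]}}

```text
clock: 7.8
tcp_pos: [0.6585, 0.1548, 0.1473]
orientation: [0.533, 0.466, 0.532, -0.465]
wrist_force: [-4.6, -0.1, 10.3]
finger_gap: -0.0003
```

a is at its stop (0.1473). On to b.

Call:
{"name": "send_rows", "arguments": {"plan": [[-10, 0, 0, 0, 0, 0], [-36, 0, 0, 0, 0, 0], [-36, -20, -20, 0, 0, 0], [-36, -45, -45, 0, 0, 0], [-36, -70, -70, 0, 0, 0], [-36, -90, -90, 0, 0, 0], [-36, -97, -97, 0, 0, 0], [-28, -97, -97, 0, 0, 0], [-18, -97, -97, 0, 0, 0], [-15, -97, -97, 0, 0, 0]]}}

```text
clock: 9.05
tcp_pos: [0.5494, 0.237, 0.1586]
orientation: [0.532, 0.465, 0.532, -0.467]
wrist_force: [-0.0, 0.6, -0.1]
finger_gap: -0.0001
```

```bash
python3 -c "
from h import *
go(pad('b'),.144)
c=shot('scene','s3.png'); im=c['frame'][130:250,220:400]; cv2.imwrite('pics/s3z.png',cv2.resize(im,None,fx=4,fy=4,interpolation=cv2.INTER_CUBIC))
"
```

```text
t 9.05 tcp [0.5494 0.237  0.1586] F [-0.   0.6 -0.1] gap -0.0001 yaw of y 7.6
tool shift mm [14.6 -1.2 -0.3]
```

View pics/s3z.png

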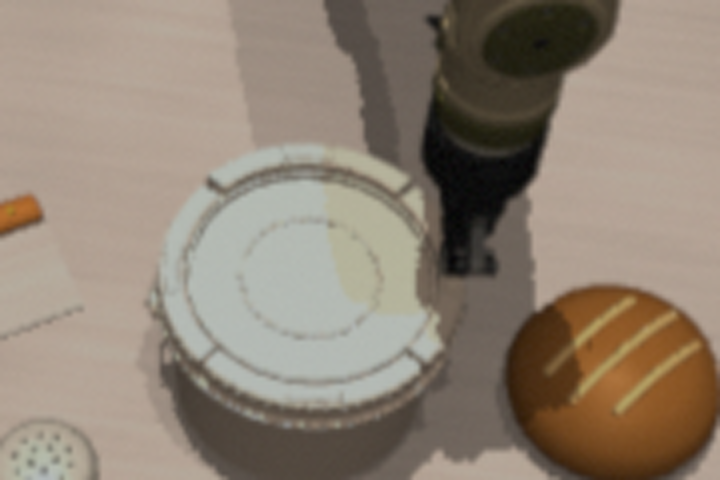

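The tub hasn't moved and the fingertips are over b. Pressing.

Call:
{"name": "send_rows", "arguments": {"plan": [[2, -1, 0, 0, 0, 0], [4, -1, 0, 0, 0, 0], [6, -1, 0, 0, 0, 0], [7.5, -1, 0, 0, 0, 0], [9, -1, 0, 0, 0, 0], [10.5, -1, 0, 0, 0, 0], [12, -1, 0, 0, 0, 0], [13.5, -1, 0, 0, 0, 0], [14.5, -1, 0, 0, 0, 0], [14.5, -1, 0, 0, 0, 0]]}}

```text
clock: 10.35
tcp_pos: [0.5485, 0.2379, 0.1474]
orientation: [0.533, 0.466, 0.532, -0.465]
wrist_force: [-3.9, -0.7, 9.4]
finger_gap: 0.0001
```

Call:
{"name": "send_rows", "arguments": {"plan": [[-10, 0, 0, 0, 0, 0], [-36, 0, 0, 0, 0, 0], [-36, -20, 20, 0, 0, 0], [-36, -45, 45, 0, 0, 0], [-36, -70, 70, 0, 0, 0], [-36, -90, 90, 0, 0, 0], [-36, -97, 97, 0, 0, 0], [-28, -97, 97, 0, 0, 0], [-18, -97, 97, 0, 0, 0], [-15, -97, 97, 0, 0, 0]]}}

```text
clock: 11.6
tcp_pos: [0.4649, 0.1292, 0.1594]
orientation: [0.532, 0.465, 0.533, -0.466]
wrist_force: [-0.6, -0.1, 0.9]
finger_gap: 0.0002
```

```bash
python3 -c "
from h import *
go(pad('c'),.144)
c=shot('scene','s4.png'); im=c['frame'][130:250,220:400]; cv2.imwrite('pics/s4z.png',cv2.resize(im,None,fx=4,fy=4,interpolation=cv2.INTER_CUBIC))
"
```

```text
t 11.6 tcp [0.4649 0.1292 0.1594] F [-0.6 -0.1  0.9] gap 0.0002 yaw of y 7.7
tool shift mm [15.4 -0.1  1. ]
```

View pics/s4z.png

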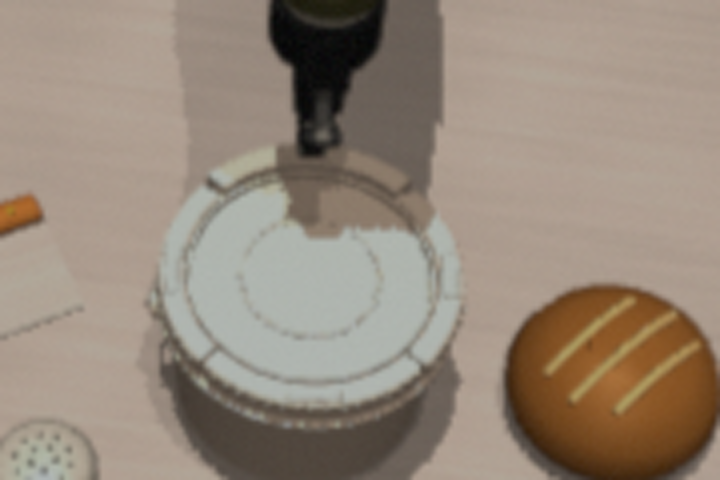

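b stopped at 0.1474. The fingertips are now above c (around (318,150) in the crop). Pressing c.

Call:
{"name": "send_rows", "arguments": {"plan": [[2, 0, 1, 0, 0, 0], [4, 0, 1, 0, 0, 0], [6, 0, 1, 0, 0, 0], [7.5, 0, 1, 0, 0, 0], [9, 0, 1, 0, 0, 0], [10.5, 0, 1, 0, 0, 0], [12, 0, 1, 0, 0, 0], [14, 0, 1, 0, 0, 0], [15.5, 0, 1, 0, 0, 0], [15.5, 0, 1, 0, 0, 0]]}}

```text
clock: 12.9
tcp_pos: [0.4654, 0.1277, 0.1473]
orientation: [0.533, 0.466, 0.532, -0.465]
wrist_force: [-6.0, -1.7, 17.4]
finger_gap: 0.0002
```

Call:
{"name": "send_rows", "arguments": {"plan": [[-10, 0, 0, 0, 0, 0], [-40, 0, 0, 0, 0, 0], [-60, 0, 10, 0, 0, 0], [-80, 0, 30, 0, 0, 0], [-90, 10, 60, 0, 0, 0], [-90, 30, 90, 0, 0, 0], [-90, 50, 120, 0, 0, 0], [-90, 50, 140, 0, 0, 0], [-90, 50, 145, 0, 0, 0], [-90, 50, 145, 0, 0, 0]]}}

```text
clock: 14.15
tcp_pos: [0.5333, -0.0091, 0.2352]
orientation: [0.532, 0.466, 0.532, -0.466]
wrist_force: [-0.2, -0.5, -0.3]
finger_gap: 0.0002
```

```bash
python3 -c "
from h import *
go(pad('c'),.144)
c=shot('wrist','w5.png'); cv2.imwrite('pics/w5z.png',cv2.resize(c['frame'],None,fx=1.5,fy=1.5))
c=shot('scene','s5.png'); im=c['frame'][130:250,220:400]; cv2.imwrite('pics/s5z.png',cv2.resize(im,None,fx=4,fy=4,interpolation=cv2.INTER_CUBIC))
"
```

```text
t 14.15 tcp [ 0.5333 -0.0091  0.2352] F [-0.2 -0.5 -0.3] gap 0.0002 yaw of y 7.6
tool shift mm [  91.3  -49.6 -145.1]
```

View pics/s5z.png

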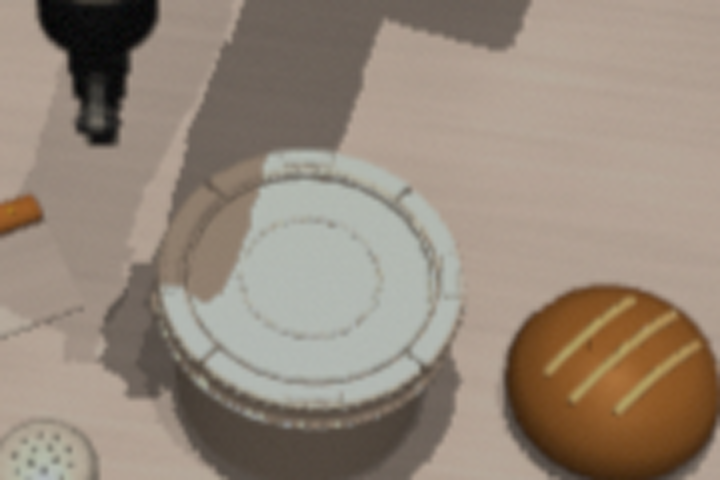

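View pics/w5z.png

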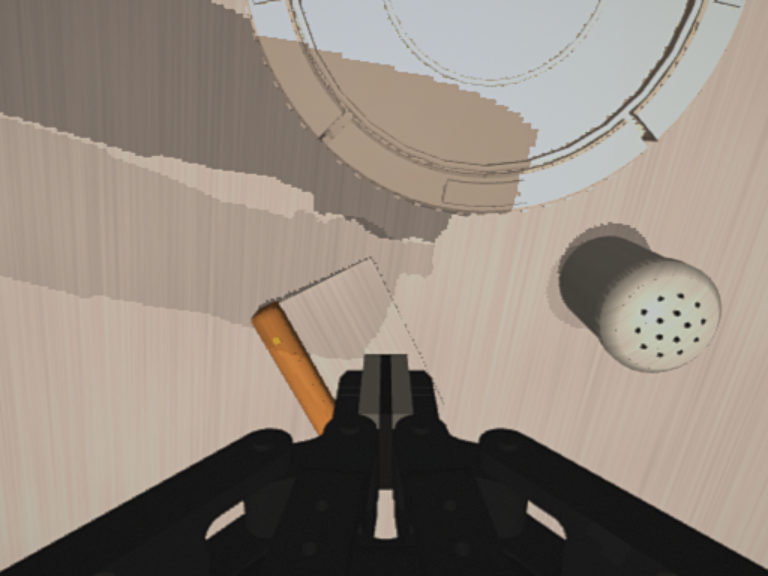

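c stopped at 0.1473, and in the scene view all sections look level. There's a dark spot at slit d/a (wrist, 650,135), so I'll back off higher to get the whole lid in the wrist view.

Call:
{"name": "send_rows", "arguments": {"plan": [[-15, 5, 10, 0, 0, 0], [-35, 10, 25, 0, 0, 0], [-60, 15, 40, 0, 0, 0], [-85, 20, 55, 0, 0, 0], [-110, 25, 70, 0, 0, 0], [-130, 30, 80, 0, 0, 0], [-140, 35, 85, 0, 0, 0], [-140, 40, 85, 0, 0, 0], [-140, 40, 85, 0, 0, 0], [-140, 40, 85, 0, 0, 0]]}}

```text
clock: 15.5
tcp_pos: [0.5846, -0.0876, 0.3747]
orientation: [0.532, 0.465, 0.533, -0.466]
wrist_force: [1.0, 0.5, -1.1]
finger_gap: 0.0001
```

```bash
python3 - <<'E'
from h import *
c=shot('wrist','w6.png')
p=proj(c,np.r_[C,.146]);print(p)
x,y=p[0].astype(int); im=c['frame'][max(0,y-130):y+130,max(0,x-150):x+150]; cv2.imwrite('pics/w6z.png',cv2.resize(im,None,fx=2.3,fy=2.3,interpolation=cv2.INTER_CUBIC))
t=shot('top','t6.png');t0=np.load('pics/top0.png.npz')
d=cv2.absdiff(t['frame'],t0['frame']).max(2); cv2.imwrite('pics/t6z.png',np.hstack([t['frame'][90:280,100:380],cv2.cvtColor(d*3,cv2.COLOR_GRAY2BGR)[90:280,100:380]]))
E
```

```text
[[264.9026199  -88.33954312]]
```

View pics/w6z.png

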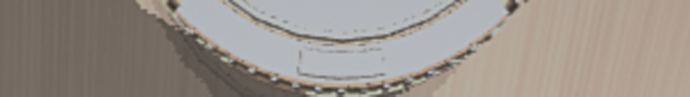

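View pics/t6z.png

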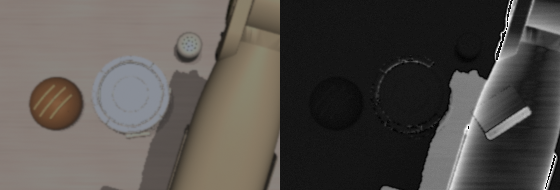

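The lid is out of the wrist view. In the top view nothing has shifted; only the lid's rim edge differs. I'll bring the camera over the lid, staying 0.2 m above it.

Call:
{"name": "send_rows", "arguments": {"plan": [[0, -5, -15, 0, 0, 0], [0, -10, -35, 0, 0, 0], [0, -10, -60, 0, 0, 0], [0, -10, -90, 0, 0, 0], [0, -10, -115, 0, 0, 0], [0, -10, -135, 0, 0, 0], [0, -10, -150, 0, 0, 0], [0, -10, -150, 0, 0, 0], [0, -10, -150, 0, 0, 0], [0, -10, -150, 0, 0, 0]]}}

```text
clock: 16.85
tcp_pos: [0.5553, 0.0584, 0.3751]
orientation: [0.532, 0.466, 0.532, -0.466]
wrist_force: [0.5, -0.2, 0.6]
finger_gap: -0.0002
```

```bash
python3 - <<'E'
from h import *
c=shot('wrist','w7.png')
p=proj(c,np.r_[C,.146]);print(p)
cv2.imwrite('pics/w7z.png',cv2.resize(c['frame'],None,fx=1.5,fy=1.5,interpolation=cv2.INTER_CUBIC))
E
```

```text
[[272.42061453  80.38891202]]
```

View pics/w7z.png

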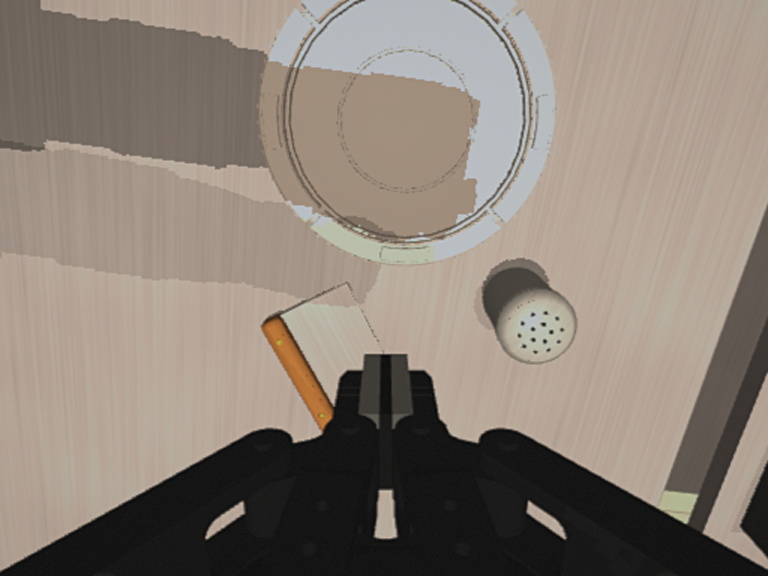

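Sections a, c and d look even; b is mostly cut off at the top. I'll shift a bit further.

Call:
{"name": "send_rows", "arguments": {"plan": [[0, 0, -10, 0, 0, 0], [0, 0, -25, 0, 0, 0], [0, 0, -40, 0, 0, 0], [0, 0, -55, 0, 0, 0], [0, 0, -65, 0, 0, 0], [0, 0, -70, 0, 0, 0], [0, 0, -70, 0, 0, 0], [0, 0, -70, 0, 0, 0], [0, 0, -70, 0, 0, 0], [0, 0, -70, 0, 0, 0]]}}

```text
clock: 18.15
tcp_pos: [0.5459, 0.1282, 0.3752]
orientation: [0.532, 0.466, 0.532, -0.466]
wrist_force: [-0.3, 0.5, 0.9]
finger_gap: -0.0003
```

```bash
python3 - <<'E'
from h import *
c=shot('wrist','w8.png')
p=proj(c,np.r_[C,.146]);print(p)
cv2.imwrite('pics/w8z.png',cv2.resize(c['frame'][40:280,140:400],None,fx=2.5,fy=2.5,interpolation=cv2.INTER_CUBIC))
E
```

```text
[[271.59279261 146.29903442]]
```

View pics/w8z.png

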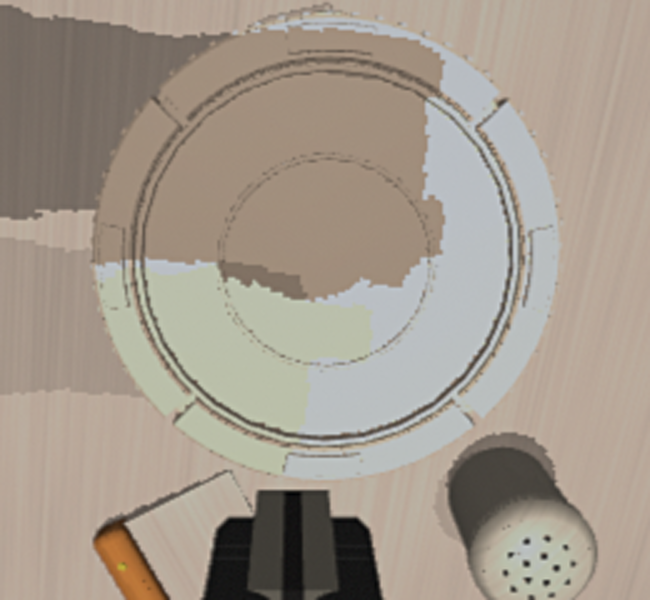

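All four sections lie on one even circle with no steps at the slits. The fingers are well clear, so I'm handing in.

```bash
python3 -c "
from h import *
print(job.hand_in())"
```

```text
the job is handed in; nothing more can be done
None
```

I pressed all four rim sections with the closed fingertips and handed the job in at about 18 s. No verdict was reported.

- **Presses:** I went round in the order d, a, b, c. Section d already looked shut in the wrist view and didn't give. Every section ended at 147.2–147.5 mm, against 147.5 mm for clicked shut, with readings of about 9–17 N at the end of each press.
- **Final pictures:** In the last wrist view all four sections lie on one even circle, with no steps at the slits. Comparing the top view from before and after (where the arm doesn't block it), the tub, loaf and dredger had not moved. The arm hid the scraper there. I never came near it, and it looks untouched in the wrist view.
- **Fingers:** They were about 0.22 m above the lid with no contact force when I handed in.
- **Checks that disagreed:** The tub centre differed by 1–3 mm between the cameras, so I used a value in between. A dark spot at the d/a slit in one picture was gone in the later, fuller view. No check failed.

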